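Swap a jar into the parts carousel, turn it to the front and hold it there

ROBOT

A 6-joint arm with a two-finger parallel gripper is mounted at the origin on the work surface. World frame = base frame: x ahead of the robot, y to its left, z up, the work surface at z = 0. Lengths are in m, angles in rad, forces in N, time in s.
With the tool pointing down it reaches from about 0.375 to 0.75 m from the base axis. Payload 9 kg.
Tool frame: the origin (TCP) lies midway between the tips of the shut fingers; the grasp point (between the pads) lies 19 mm behind it; z points along the fingers, y is the line along which they close (so a half turn about z gives the same grasp; the last joint's range is limited). The gripper opens to 85 mm and grips with 20 to 120 N. Pads are 22 mm wide; open, the fingers measure 114 mm over their backs; the gripper's body (76 mm by 85 mm) begins 54 mm behind the grasp point. The pads swing forward as they close: fully open they stand 13 mm farther back than shut.
Start: joints at [-1.332, 0.104, 0.097, 1.564, 0, 1.353], TCP at [0.265, -0.539, 0.231] pointing down, gripper open.
Joint ranges: [-2.99, 2.99], [-0.84, 1.86], [-1.1, 1.16], [-1.84, 2.11], [-1.51, 1.56], [-3.14, 3.14]. Speed limits (rad/s): [2.22, 2.22, 2.57, 3.14, 3.14, 3.14].

INTERFACE

Orientations are given as a unit quaternion [w, x, y, z].
In Python, from workcell import observe, read_camera, hand_in gives the robot as it stands.
- The arm moves only by the tool drive_tool, never from a script. Its argument "motion" is a list that holds one entry, the list of rows, each a list of 4 numbers: the shift along the tool's x, y, z in cm, then the turn about the tool's z in rad. In form: [[[dx, dy, dz, twist], ...]]. A call has 1 to 5 rows; each row is the pose to reach, as a shift and turn from the pose commanded when the call began, along the tool's axes at that moment; what a row does not reach only later rows make up. A row lasts 1/8 s, in which the tool goes at most 62.5 mm and 10.7 degrees, less where a joint would pass 70% of its speed; a pose out of reach is approached as far as the arm can. A call with a gripper value outside its range is refused whole. "hand" is the closure, from 0 (fully open) to 1 (shut), set as the call begins (left out, the last holds). The fingers move at their own pace and stop on an object; "squeeze" is the grip in N (left out, the last holds). Time passes only in rows, so rows that repeat a pose let the fingers close. It gives the time, the measured TCP pose, the force, the opening and the grip force at its end, in the units of the state.
- observe(): the state, without advancing time (a new reading comes with each control period).
- read_camera(name): name is "side" or "top"; returns a dict with "image" (480x640x3 uint8, blue, green, red), "K" (3x3 intrinsics, pixels), "xyz" and "orientation" of the camera in the world. Camera axes: x right, y down, z forward; pixel columns grow to the right and rows downward; lengths in m; the calibration is good to about 2 mm. A picture is of the moment at which its call begins. There is no depth.
- hand_in(): hands the job in; it is judged then, once.
The state is a dict: "clock": time; "joint_positions": joint angles; "qd": joint speeds; "tau": joint torques, N m; "ee_pos": TCP position; "eef_rot": TCP orientation; "ft_force": force on the tool from outside, world axes, zero at the start; "moment": the same for the moment, N m; "grip_width": finger opening in m; "grip_force": force on a finger pad.
Only numpy, scipy, OpenCV 4.12 (cv2) and the standard library are available. Lean on these libraries where they do the work, as an engineer would, in place of code of your own. Each camera call takes 0.05 s, during which the arm holds its last target. There are 200 camera calls.

TASK

Swap the yellow-capped jar in the rack with the red-capped jar on the carousel, setting each down flat in the other's place without dropping it. Then turn the carousel until the yellow-capped jar faces squarely front, in line with the steel tray, and keep gripping the centre knob to hold the turntable still: finish while holding it, do not let go. Leave the other jars in their places and do not disturb the bowl, the sprocket, the valve tool or the blue box.

Things in the scene. Friction and masses are not known exactly. Their poses are not given: they have to be found in the camera images.
- yellow_jar_mid (a point): closed screw-cap jar of small parts, clear body with a yellow cap, one plain upright cylinder 50 mm in diameter and 70 mm high, about 0.18 kg; this point is on its axis, half-way up (35 mm above its foot); z up. Starts in one of the rack's two places (which one varies). It is the jar to be brought to the front of the carousel.
- red_jar_mid (a point): closed screw-cap jar of small parts, clear body with a red cap, one plain upright cylinder 50 mm in diameter and 70 mm high, about 0.18 kg; this point is on its axis, half-way up (35 mm above its foot); z up. Starts in one of the four bays of the carousel (which one varies).
- blue_jar_mid (a point): closed screw-cap jar of small parts, clear body with a blue cap, one plain upright cylinder 50 mm in diameter and 70 mm high, about 0.18 kg; this point is on its axis, half-way up (35 mm above its foot); z up. In another bay of the carousel; it stays in its bay.
- white_jar_mid (a point): closed screw-cap jar of small parts, clear body with a white cap, one plain upright cylinder 50 mm in diameter and 70 mm high, about 0.18 kg; this point is on its axis, half-way up (35 mm above its foot); z up. In another bay of the carousel; it stays in its bay.
- black_jar_mid (a point): closed screw-cap jar of small parts, clear body with a black cap, one plain upright cylinder 50 mm in diameter and 70 mm high, about 0.18 kg; this point is on its axis, half-way up (35 mm above its foot); z up. In another bay of the carousel; it stays in its bay.
- green_jar_mid (a point): closed screw-cap jar of small parts, clear body with a green cap, one plain upright cylinder 50 mm in diameter and 70 mm high, about 0.18 kg; this point is on its axis, half-way up (35 mm above its foot); z up. In the rack's other place; it stays there.
- carousel_foot: fixed wooden foot of the carousel, 20 mm high with its bearing. Its FRONT is where a shallow steel pick tray (72 x 130 mm, its rim 30 mm above the shelf) sticks out from under the turntable: origin on the turning axis at shelf level; its own -x axis points to the front, through the middle of the tray, whose centre is 188 mm from the axis.
- turntable: round brown bamboo turntable 274 mm in diameter; its upper face is 34 mm above the shelf, its rim 6 mm higher. Origin on the turning axis at its underside (20 mm above the shelf), z up, yaw turns with it. It turns freely without end stops in both directions and stays where it is left (light bearing drag, about 0.05 N m). Four bays lie 95 mm from the axis, 90 degrees apart.
- knob: round pale wooden centre knob of the turntable, rigidly fixed to it and turning with it: a vertical cylinder 44 mm in diameter, 35 mm high, on a thin steel post, standing above the jars; origin at its centre, on the turning axis, 135 mm above the shelf (knob from 118 to 153 mm; tops of the jars on the turntable at 104 mm). It can be gripped from above at any yaw.
- bay0 (a point): centre of bay 0 of the turntable, on the face that a jar stands on, 34 mm above the shelf; moves with the turntable. A bay is a pale raised ring 5 mm high, 62 mm inside: a jar set down within about 5 mm of the centre stands flat in it.
- bay1 (a point): centre of bay 1 of the turntable, on the face that a jar stands on, 34 mm above the shelf; moves with the turntable. A bay is a pale raised ring 5 mm high, 62 mm inside: a jar set down within about 5 mm of the centre stands flat in it.
- bay2 (a point): centre of bay 2 of the turntable, on the face that a jar stands on, 34 mm above the shelf; moves with the turntable. A bay is a pale raised ring 5 mm high, 62 mm inside: a jar set down within about 5 mm of the centre stands flat in it.
- bay3 (a point): centre of bay 3 of the turntable, on the face that a jar stands on, 34 mm above the shelf; moves with the turntable. A bay is a pale raised ring 5 mm high, 62 mm inside: a jar set down within about 5 mm of the centre stands flat in it.
- rack: fixed brown bamboo block for two spare jars, 90 x 215 mm and 22 mm high, its length along its own y axis; origin at the centre of its underside.
- place0 (a point): centre of place 0 of the rack, a round recess 62 mm across and 10 mm deep: this point lies on its floor, 12 mm above the shelf; 55 mm from the rack's middle along its own -y axis. A jar set down within about 5 mm of the centre stands flat in it.
- place1 (a point): centre of place 1 of the rack, a round recess 62 mm across and 10 mm deep: this point lies on its floor, 12 mm above the shelf; 55 mm from the rack's middle along its own +y axis. A jar set down within about 5 mm of the centre stands flat in it.
- mat: fixed black rubber bench mat, 120 x 120 mm, 3 mm thick, lying on the shelf, empty: room to stand a jar for a moment. Origin at the centre of its underside.
- bowl: white ceramic bowl of hex nuts, 120 mm in diameter, 48 mm high; origin at the centre of its underside. Leave alone.
- sprocket: steel rear sprocket lying flat, 154 mm in diameter, 6 mm thick; origin at the centre of its underside. Leave alone.
- valve_tool: small silver T-handled valve stem tool lying flat, 83 x 52 mm, 12 mm thick; origin near its middle at shelf level. Leave alone.
- plug_box: blue plastic spark plug box, 61 x 96 x 36 mm; origin at the centre of its underside. Leave alone.
Mind the look-alikes: they are no part of the job. Leave any pink look-alike of the part that bears red_jar_mid alone. What is shaped like the part that bears yellow_jar_mid but pink is not meant.

How it is judged:
On the way, in this order (a step that is already met when the one before it is completed fails the run):
1. the yellow-capped jar stands flat in the carousel bay that the red one left, the red-capped jar stands flat in the rack place that the yellow one left, both let go ((horizontal distance between yellow_jar_mid and bay0 below 0.01 m or horizontal distance between yellow_jar_mid and bay1 below 0.01 m or horizontal distance between yellow_jar_mid and bay2 below 0.01 m or horizontal distance between yellow_jar_mid and bay3 below 0.01 m) and z of yellow_jar_mid in the frame of turntable between 0.046 and 0.052 m and angle between each of yellow_jar_mid, red_jar_mid's own z axis and vertical below 0.06 rad and (horizontal distance between red_jar_mid and place0 below 0.01 m or horizontal distance between red_jar_mid and place1 below 0.01 m) and z of red_jar_mid in the frame of rack between 0.044 and 0.05 m and contact force between the fingers and yellow_jar below 0.1 N and contact force between the fingers and red_jar below 0.1 N), for 0.2 s.
2. the carousel has been turned so that the yellow-capped jar faces front, and the fingers grip the centre knob (y of yellow_jar_mid in the frame of carousel_foot between -0.015 and 0.015 m and x of yellow_jar_mid in the frame of carousel_foot below -0.06 m and contact force between the fingers and knob above 3 N), for 0.2 s.
At the end, for the whole second after the job is handed in: Yellow jar flat in a carousel bay, red jar flat in a rack place (within 10 mm of its centre, tilt under 0.06 rad), not touched by the fingers; yellow jar in front, within 15 mm of the foot's front line; fingers grip the knob with over 3 N; turntable slower than 0.05 rad/s (all of step 1 and all of step 2 and angular speed of turntable below 0.05 rad/s); the arm keeps its last pose, push and grip.
It fails at once if the bowl, sprocket, valve tool or blue box is shoved more than 20 mm (distance of any of bowl, sprocket, valve_tool, plug_box from where it was at the start of the episode above 0.02 m).
It fails at once if the blue-, white- or black-capped jar leaves its bay (16 mm from every bay's centre) or tips ((horizontal distance between blue_jar_mid and bay0 above 0.016 m and horizontal distance between blue_jar_mid and bay1 above 0.016 m and horizontal distance between blue_jar_mid and bay2 above 0.016 m and horizontal distance between blue_jar_mid and bay3 above 0.016 m) or (horizontal distance between white_jar_mid and bay0 above 0.016 m and horizontal distance between white_jar_mid and bay1 above 0.016 m and horizontal distance between white_jar_mid and bay2 above 0.016 m and horizontal distance between white_jar_mid and bay3 above 0.016 m) or (horizontal distance between black_jar_mid and bay0 above 0.016 m and horizontal distance between black_jar_mid and bay1 above 0.016 m and horizontal distance between black_jar_mid and bay2 above 0.016 m and horizontal distance between black_jar_mid and bay3 above 0.016 m) or angle between any of blue_jar_mid, white_jar_mid, black_jar_mid's own z axis and vertical above 0.3 rad).
It fails at once if the green-capped jar leaves its place (18 mm) or tips (distance of green_jar_mid from where it was at the start of the episode above 0.018 m or angle between green_jar_mid's own z axis and vertical above 0.3 rad).
It fails at once if the yellow- or red-capped jar is dropped (faster than 0.6 m/s with no finger on it) or falls over ((linear speed of yellow_jar above 0.6 m/s and contact force between the fingers and yellow_jar below 0.05 N) or (linear speed of red_jar above 0.6 m/s and contact force between the fingers and red_jar below 0.05 N) or angle between any of yellow_jar_mid, red_jar_mid's own z axis and vertical above 1.2 rad).
It also fails if it takes over 72 s, if anything falls off the work surface, if the arm or the gripper's body presses on something with over 40 N, if the wrist force passes 120 N, or if a joint passes its speed limit or range.

## Working session

There is one attempt and no reset: what is moved stays moved. The work goes in short steps, Python scripts to look and compute and a tool call to move; the robot and the scene stay as the last step left them, time stands still between calls to the robot, and variables do not carry over. Pictures are saved under pics/ and viewed, at most 10 in all, crops included, and the job is handed in when it is done.

Besides the shell and the picture viewer there is one more tool, called after ">>>" by a JSON object that holds its "name" and its "arguments". drive_tool: Moves the arm, as the interface text tells. Its arguments: {"type":"object","properties":{"motion":{"type":"array"},"hand":{"type":"number"},"squeeze":{"type":"number"}},"required":["motion"]}

```bash
mkdir -p pics
cat > h.py <<'E'
import numpy as np, cv2
from scipy.spatial.transform import Rotation as R
from workcell import observe, read_camera, hand_in
def rot(q): return R.from_quat([q[1],q[2],q[3],q[0]]).as_matrix()
def ray(c,u,v,z):
    d=rot(c["orientation"])@np.linalg.inv(c["K"])@[u,v,1]; o=np.array(c["xyz"])
    return o+d*(z-o[2])/d[2]
def proj(c,p):
    q=c["K"]@(rot(c["orientation"]).T@(np.array(p)-c["xyz"])); return q[:2]/q[2]
E
python3 - <<'E'
from h import *
for n in("top","side"):
    c=read_camera(n); cv2.imwrite(f"pics/{n}0.png",c["image"]); print(n,c["K"],c["xyz"],rot(c["orientation"]))
print(observe())
E
```

```text
top [[445.12245813   0.         313.65254278]
 [  0.         445.12245813 239.99905747]
 [  0.           0.           1.        ]] [0.46704573 0.01301311 1.16077938] [[ 2.68686784e-03 -9.97825034e-01  6.58633530e-02]
 [-9.99400927e-01 -4.06832514e-04  3.46066581e-02]
 [-3.45045945e-02 -6.59168796e-02 -9.97228358e-01]]
side [[473.25019052   0.         315.79142152]
 [  0.         473.25019052 237.32646284]
 [  0.           0.           1.        ]] [0.18619061 0.98906954 0.72029569] [[-0.94670339 -0.15481548  0.28246213]
 [-0.32180112  0.49277165 -0.80846778]
 [-0.01402601 -0.85627582 -0.51632838]]
{'clock': 0.1, 'joint_positions': array([-1.33170502e+00,  1.04629169e-01,  9.65010452e-02,  1.56390325e+00,
        1.18041657e-05,  1.35310180e+00]), 'qd': array([ 7.57937280e-04, -2.83124067e-03,  3.43228207e-03, -8.93309171e-04,
       -7.56865432e-04,  9.69369360e-05]), 'tau': array([ 5.07694189e-03, -5.58212221e+01,  5.04716957e+01,  1.32834044e-02,
       -2.95666396e-04, -6.23712538e-06]), 'ee_pos': array([ 0.26457752, -0.53816283,  0.23058088]), 'eef_rot': array([-6.17549133e-04,  9.74031331e-01,  2.26412420e-01, -7.04616651e-07]), 'ft_force': array([ 0.56533371, -0.80261698, -1.00528901]), 'moment': array([-0.00513421,  0.00906218, -0.00301946]), 'grip_force': 0.0, 'grip_width': 0.0856371463992779}
```

View pics/top0.png

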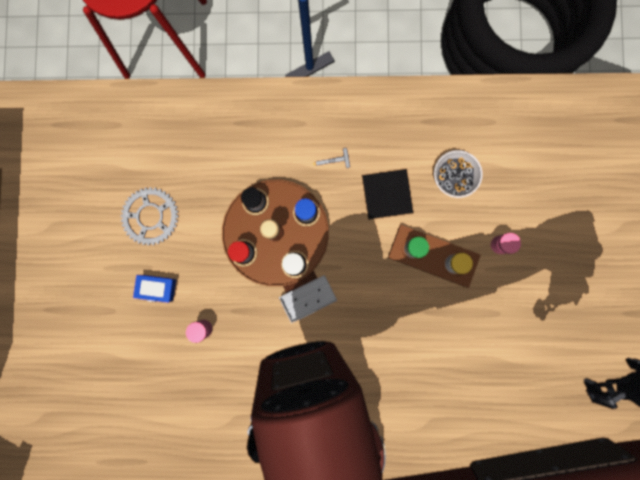

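View pics/side0.png

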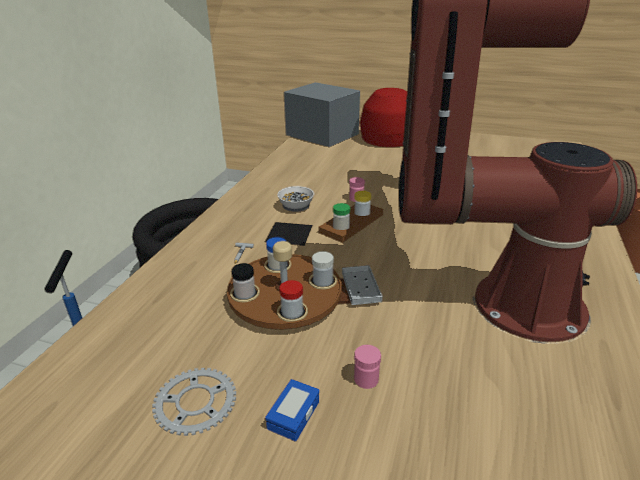

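The top view shows the red cap at (240,252) and the yellow cap at (460,263). The pink look-alikes are at (198,331) and (508,243): their whole bodies are pink, so they are not meant. The other carousel caps are blue (306,210), white (293,264) and black (254,199). The green cap in the rack is at (418,247), the knob at (269,229), the tray at (308,298) and the empty mat at (388,194).

```bash
cat > m.py <<'E'
from h import *
def blob(c,mask,near,r):
    m=mask.astype(np.uint8); mm=np.zeros_like(m); cv2.circle(mm,near,r,1,-1); m&=mm
    cs,_=cv2.findContours(m,cv2.RETR_EXTERNAL,cv2.CHAIN_APPROX_NONE)
    return max(cs,key=cv2.contourArea)
E
python3 - <<'E'
from m import *
c=read_camera("top");s=read_camera("side")
T=cv2.cvtColor(c["image"],cv2.COLOR_BGR2HSV).astype(int)
S=cv2.cvtColor(s["image"],cv2.COLOR_BGR2HSV).astype(int)
def hm(H,a,b,smin=120,vmin=60):
    h=H[...,0]; k=(h>=a)&(h<=b) if a<b else (h>=a)|(h<=b)
    return k&(H[...,1]>smin)&(H[...,2]>vmin)
# saturation-based; cap centroid treated at cap top minus ~3mm
for n,a,b,z,pt,ps in[("red",172,6,.104,(240,252),(291,291)),("blue",105,130,.104,(306,210),(276,245)),("green",50,80,.082,(418,247),(342,212)),("yellow",20,32,.082,(460,263),(362,203))]:
    k=blob(c,hm(T,a,b,150 if n=="red" else 120),pt,16); (u,v),r=cv2.minEnclosingCircle(k); M=cv2.moments(k)
    g=(M["m10"]/M["m00"],M["m01"]/M["m00"])
    k2=blob(s,hm(S,a,b),ps,16); x,y,w,h=cv2.boundingRect(k2)
    p=ray(c,*g,z-.005)
    print(n,(u,v),r,g,cv2.contourArea(k),p.round(4),"side bbox",(x,y,w,h),"pred side",proj(s,p).round(1), "meas ctr",x+w/2,y+h/2)
t=(T[...,0]<20)&(T[...,1]>120)&(T[...,2]<150)
print("samples",T[270,268],T[245,440],T[140,300],T[300,320],T[230,269])
# knob
k=blob(c,(T[...,2]>170)&(T[...,1]<140),(269,229),14);M=cv2.moments(k);g=(M["m10"]/M["m00"],M["m01"]/M["m00"]);print("knob",cv2.contourArea(k),ray(c,*g,.151))
k=blob(c,(T[...,1]<60)&(T[...,2]>60),(308,298),40);r=cv2.minAreaRect(k);print("tray",r,ray(c,*r[0],.03))
print("tray corners",[ray(c,*q,.03)[:2].round(3) for q in cv2.boxPoints(r)])
k=blob(c,T[...,2]<50,(388,194),40);r=cv2.minAreaRect(k);print("mat",r,ray(c,*r[0],.003))
im=c["image"]
v=np.hstack([cv2.resize(im[170:330,180:345],(400,388),interpolation=2),cv2.resize(im[170:330,360:525],(400,388),interpolation=2)])
cv2.imwrite("pics/crop.png",v)
E
```

```text
red (238.0, 251.0) 11.401854515075684 (237.98743961352653, 251.1864734299517) 345.0 [0.5102 0.2317 0.099 ] side bbox (279, 280, 24, 20) pred side [290.7 287.5] meas ctr 291.0 290.0
blue (304.7226257324219, 209.02919006347656) 11.032790184020996 (305.24247144340603, 209.16770508826582) 321.0 [0.6115 0.0703 0.099 ] side bbox (266, 237, 20, 15) pred side [276.5 242.7] meas ctr 276.0 244.5
green (418.2837829589844, 246.7432403564453) 10.643485069274902 (417.83717105263156, 246.8393640350877) 304.0 [ 0.5221 -0.2016  0.077 ] side bbox (334, 203, 16, 12) pred side [341.  207.4] meas ctr 342.0 209.0
yellow (461.45379638671875, 262.579833984375) 10.977723121643066 (461.16641375821945, 262.9989883662114) 329.5 [ 0.4833 -0.3046  0.077 ] side bbox (355, 190, 16, 12) pred side [362.4 194.4] meas ctr 363.0 196.0
samples [ 11 148 157] [ 11 158 140] [ 16 103 217] [105   5  99] [ 22  73 243]
knob 230.5 [0.55958533 0.15200613 0.151     ]
tray ((307.4000244140625, 298.29998779296875), (29.516094207763672, 51.42955780029297), 63.43495178222656) [0.394088   0.06766571 0.03      ]
tray corners [array([0.398, 0.143]), array([0.456, 0.026]), array([ 0.39 , -0.007]), array([0.332, 0.109])]
mat ((387.03717041015625, 194.02838134765625), (43.28361892700195, 43.81227111816406), 82.40535736083984) [ 0.663891   -0.13822147  0.003     ]
```

View pics/crop.png

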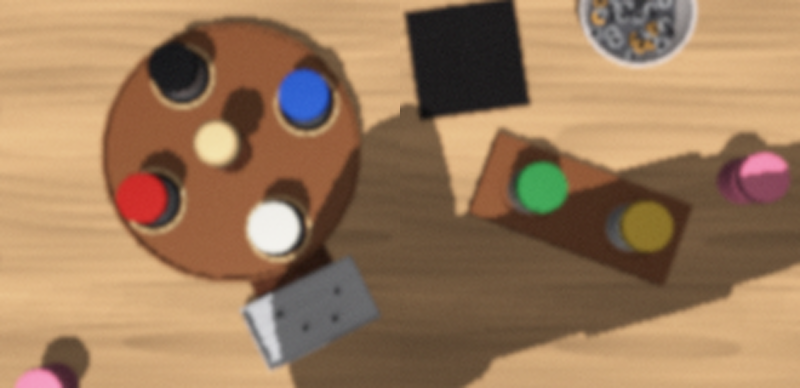

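The crop confirms it: the flat-topped red cap on the carousel is at crop (145,198) and the yellow cap in the rack is at crop (647,227). The pink jars are pink all over. The distances check out too: green–yellow 110 mm, red–axis 94 mm, blue–axis 97 mm and tray–axis 186 mm.

```bash
cat > go.py <<'E'
import sys
from h import *
# go.py x y z yawdeg(of tool y line)  -> shift in tool axes (cm), twist
x,y,z,a=map(float,sys.argv[1:5]); o=observe(); M=rot(o["eef_rot"])
d=M.T@(np.array([x,y,z])-o["ee_pos"])*100
cur=np.degrees(np.arctan2(M[1,1],M[0,1])); t=-((a-cur+90)%180-90)
print("d",d.round(2),"twist",np.radians(t).round(3),"yaw",cur.round(1),"q",o["joint_positions"].round(2),o["ee_pos"].round(4),o["clock"])
E
python3 go.py .4833 -.3046 .16 159.4
```

```text
d [ 29.93 -11.32   7.1 ] twist -0.754 yaw -63.8 q [-1.33  0.1   0.1   1.56  0.    1.35] [ 0.2646 -0.5383  0.2308] 0.2
```

>>> {"name": "drive_tool", "arguments": {"motion": [[[5,-1.9,0,-0.15],[10,-3.8,0,-0.3],[15,-5.7,1,-0.45],[20,-7.6,2,-0.6],[25,-9.5,4,-0.754]]], "hand": 0}}

```text
clock: 0.82
ee_pos: [0.4484, -0.3419, 0.1916]
eef_rot: [0.001, 0.821, 0.571, 0.0]
ft_force: [0.6, -0.9, -0.1]
grip_width: 0.0854
grip_force: 0.0
```

```bash
python3 go.py .4833 -.3046 .16 159.4
```

```text
d [4.72 1.97 3.16] twist 0.004 yaw -20.3 q [-0.88 -0.01 -0.09  1.49 -0.    1.04] [ 0.4484 -0.3419  0.1916] 0.825
```

>>> {"name": "drive_tool", "arguments": {"motion": [[[4.7,2,3,0],[4.7,2,3,0],[4.7,2,3,0],[4.7,2,3,0]]]}}

```text
clock: 1.32
ee_pos: [0.4821, -0.3073, 0.1622]
eef_rot: [0.001, 0.823, 0.568, 0.0]
ft_force: [0.6, -1.2, -0.6]
grip_width: 0.0858
grip_force: 0.0
```

```bash
python3 go.py .4833 -.3046 .045 159.4
python3 - <<'E'
from m import *
c=read_camera("side"); cv2.imwrite("pics/s1.png",cv2.resize(c["image"][90:270,260:500],(800,600)))
E
```

```text
d [ 0.3   0.   11.72] twist -0.002 yaw -20.7 q [-0.8   0.01 -0.12  1.43 -0.    1.14] [ 0.4821 -0.3073  0.1622] 1.325
```

View pics/s1.png

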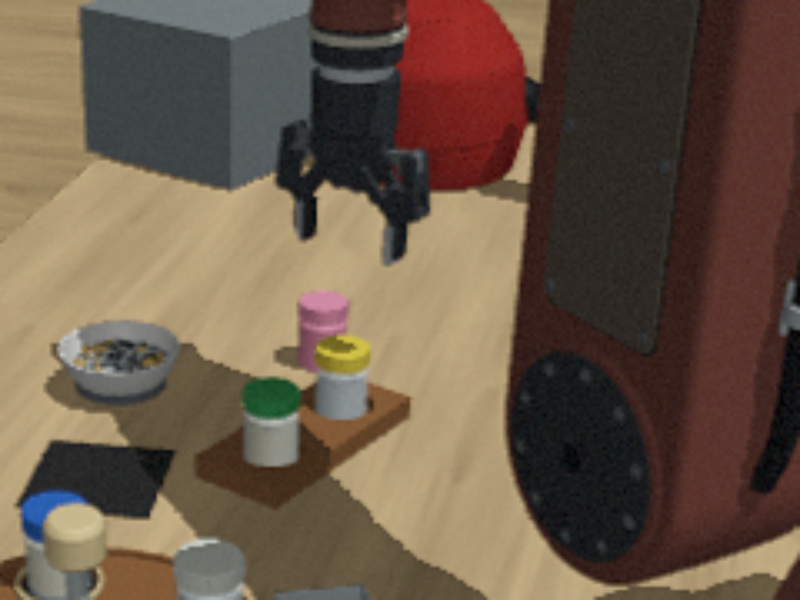

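The crop shows the open fingers straddling above the yellow jar (342,370), with green (271,420) clear of them. I'll descend.

>>> {"name": "drive_tool", "arguments": {"motion": [[[0.2,0,4,0],[0.3,0,8,0],[0.3,0,11.6,0],[0.3,0,11.6,0],[0.3,0,11.6,0]]]}}

```text
clock: 2.0
ee_pos: [0.4839, -0.3044, 0.0472]
eef_rot: [0.001, 0.823, 0.569, 0.0]
ft_force: [-0.0, 0.5, -0.4]
grip_width: 0.0855
grip_force: 0.0
```

>>> {"name": "drive_tool", "arguments": {"motion": [[[0,0,0,0],[0,0,0,0],[0,0,0,0],[0,0,0,0],[0,0,0,0]]], "hand": 1, "squeeze": 40}}

```text
clock: 2.62
ee_pos: [0.484, -0.3039, 0.0468]
eef_rot: [0.001, 0.822, 0.569, 0.0]
ft_force: [-0.9, 0.0, 5.7]
grip_width: 0.0495
grip_force: 40.8
```

>>> {"name": "drive_tool", "arguments": {"motion": [[[0,0,0,0],[0,0,-0.5,0],[0,0,-2,0],[0,0,-5,0],[0,0,-9,0]]]}}

```text
clock: 3.25
ee_pos: [0.483, -0.3027, 0.1363]
eef_rot: [-0.001, 0.822, 0.569, -0.0]
ft_force: [0.3, -0.8, -3.0]
grip_width: 0.0492
grip_force: 41.9
```

```bash
python3 go.py .664 -.138 .145 159.4
```

```text
d [21.79 11.13 -0.87] twist -0.0 yaw -20.6 q [-0.79  0.02 -0.16  1.39  0.    1.14] [ 0.483  -0.3027  0.1363] 3.25
```

>>> {"name": "drive_tool", "arguments": {"motion": [[[3,1.5,-2,0],[8,4.1,-2,0],[13,6.6,-2,0],[18,9.2,-2,0],[21.8,11.1,-1,0]]]}}

```text
clock: 3.88
ee_pos: [0.6662, -0.1366, 0.1471]
eef_rot: [0.001, 0.822, 0.57, 0.001]
ft_force: [0.2, -0.9, -1.3]
grip_width: 0.0491
grip_force: 42.1
```

```bash
python3 go.py .664 -.138 .039 159.4
```

```text
d [-0.21 -0.19 10.81] twist 0.001 yaw -20.6 q [-0.39  0.35  0.22  1.44  0.    1.54] [ 0.6662 -0.1366  0.1471] 3.875
```

>>> {"name": "drive_tool", "arguments": {"motion": [[[0,0,3.5,0],[0,0,7,0],[0,0,9.5,0],[0,0,10.5,0],[0,0,10.5,0]]]}}

```text
clock: 4.5
ee_pos: [0.6641, -0.1383, 0.0406]
eef_rot: [-0.0, 0.822, 0.569, -0.0]
ft_force: [0.1, 0.1, -2.1]
grip_width: 0.0491
grip_force: 42.3
```

>>> {"name": "drive_tool", "arguments": {"motion": [[[0,0,0.1,0],[0,0,0.2,0],[0,0,0.3,0],[0,0,0.3,0]]]}}

```text
clock: 5.0
ee_pos: [0.6645, -0.1385, 0.0379]
eef_rot: [0.0, 0.822, 0.569, 0.0]
ft_force: [-0.2, -0.6, 0.6]
grip_width: 0.0491
grip_force: 42.3
```

Just touching the mat, so I'll release, retreat and head for red, closing tangentially. Red's radial direction is 122°, so the tool y line should be at 32°.

>>> {"name": "drive_tool", "arguments": {"motion": [[[0,0,0,0],[0,0,0,0],[0,0,0,0],[0,0,0,0],[0,0,0,0]]], "hand": 0}}

```text
clock: 5.62
ee_pos: [0.6642, -0.1383, 0.0373]
eef_rot: [0.0, 0.822, 0.569, -0.0]
ft_force: [-0.6, -0.5, 0.1]
grip_width: 0.0854
grip_force: 0.0
```

>>> {"name": "drive_tool", "arguments": {"motion": [[[0,0,-3,0],[0,0,-8,0],[0,0,-13,0],[0,0,-16,0],[0,0,-16,0]]]}}

```text
clock: 6.25
ee_pos: [0.6656, -0.1389, 0.2008]
eef_rot: [0.002, 0.822, 0.569, 0.001]
ft_force: [0.5, -0.1, -0.1]
grip_width: 0.0852
grip_force: 0.0
```

```bash
python3 go.py .510 .2315 .20 32
```

```text
d [ 29.19 -27.61  -0.08] twist -0.918 yaw -20.6 q [-0.4   0.34  0.31  1.54 -0.    1.53] [ 0.6656 -0.1389  0.2008] 6.25
```

>>> {"name": "drive_tool", "arguments": {"motion": [[[4,-3.8,0,-0.12],[8,-7.6,0,-0.27],[12,-11.4,0,-0.42],[16,-15.2,0,-0.57],[20,-19,0,-0.7]]]}}

```text
clock: 6.88
ee_pos: [0.5553, 0.1173, 0.1958]
eef_rot: [-0.001, 0.576, 0.818, -0.0]
ft_force: [-0.6, 0.5, -0.5]
grip_width: 0.0853
grip_force: 0.0
```

```bash
python3 go.py .510 .2315 .20 32
```

```text
d [12.28 -0.41 -0.41] twist -0.214 yaw 19.7 q [-0.02  0.   -0.07  1.5   0.    1.2 ] [0.5553 0.1173 0.1958] 6.875
```

>>> {"name": "drive_tool", "arguments": {"motion": [[[6,-0.2,0,-0.12],[11,-0.4,0,-0.21],[12.3,-0.4,0,-0.21],[12.3,-0.4,0,-0.21],[12.3,-0.4,0,-0.21]]]}}

```text
clock: 7.5
ee_pos: [0.5124, 0.2293, 0.1967]
eef_rot: [-0.0, 0.489, 0.872, -0.0]
ft_force: [0.0, 0.2, -0.3]
grip_width: 0.0857
grip_force: 0.0
```

```bash
python3 go.py .510 .2315 .069 32;python3 - <<'E'
from m import *
c=read_camera("side"); cv2.imwrite("pics/s2.png",cv2.resize(c["image"][140:380,160:480],(800,600)))
# yellow jar on the mat
T=cv2.cvtColor(read_camera("top")["image"],cv2.COLOR_BGR2HSV).astype(int); c=read_camera("top")
m=(T[...,0]>=20)&(T[...,0]<=32)&(T[...,1]>150)
k=blob(c,m,(390,194),30);M=cv2.moments(k);g=(M["m10"]/M["m00"],M["m01"]/M["m00"]);print("yellow",cv2.contourArea(k),ray(c,*g,.068))
E
```

```text
d [ 0.32 -0.08 12.77] twist -0.01 yaw 31.4 q [ 0.19 -0.02 -0.09  1.5  -0.    1.21] [0.5124 0.2293 0.1967] 7.5
yellow 356.5 [ 0.66623795 -0.14071403  0.068     ]
```

View pics/s2.png

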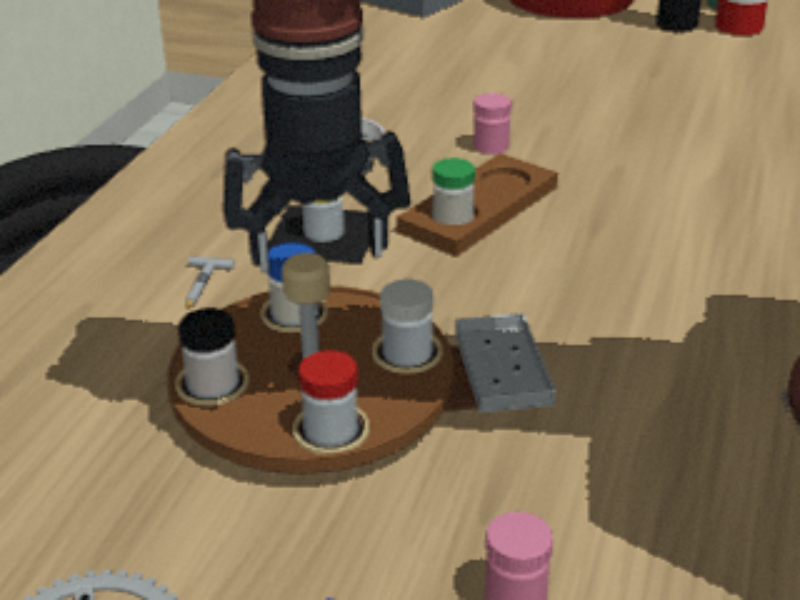

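The yellow jar stands upright on the mat and the fingers are above the red jar (330,400), with the knob and neighbouring jars clear. I'll descend and grip.

>>> {"name": "drive_tool", "arguments": {"motion": [[[0.3,-0.1,4,0],[0.3,-0.1,8,0],[0.3,-0.1,11.5,0],[0.3,-0.1,12.6,0],[0.3,-0.1,12.6,0]]]}}

```text
clock: 8.28
ee_pos: [0.5096, 0.232, 0.0714]
eef_rot: [-0.0, 0.489, 0.872, -0.0]
ft_force: [-0.0, -0.4, -0.0]
grip_width: 0.0851
grip_force: 0.0
```

>>> {"name": "drive_tool", "arguments": {"motion": [[[0,0,0,0],[0,0,0,0],[0,0,0,0],[0,0,0,0],[0,0,0,0]]], "hand": 1}}

```text
clock: 8.9
ee_pos: [0.5106, 0.2326, 0.0729]
eef_rot: [0.001, 0.489, 0.873, 0.001]
ft_force: [-0.4, -0.9, 5.8]
grip_width: 0.0488
grip_force: 41.1
```

>>> {"name": "drive_tool", "arguments": {"motion": [[[0,0,-0.5,0],[0,0,-3,0],[0,0,-8,0],[0,0,-13,0],[0,0,-15,0]]]}}

```text
clock: 9.52
ee_pos: [0.5105, 0.2327, 0.225]
eef_rot: [0.002, 0.488, 0.873, 0.001]
ft_force: [0.5, 0.3, -1.5]
grip_width: 0.049
grip_force: 42.1
```

```bash
python3 go.py .4835 -.304 .21 159.4;python3 - <<'E'
from m import *
c=read_camera("top");I=cv2.cvtColor(c["image"],cv2.COLOR_BGR2HSV).astype(int)
k=blob(c,(I[...,0]>=105)&(I[...,0]<=130)&(I[...,1]>120),(306,210),16);M=cv2.moments(k);g=(M["m10"]/M["m00"],M["m01"]/M["m00"]);print("blue",ray(c,*g,.099),cv2.contourArea(k))
E
```

```text
d [-44.34 -30.37   1.45] twist 0.91 yaw 31.5 q [ 0.19 -0.02 -0.04  1.55 -0.    1.22] [0.5105 0.2327 0.225 ] 9.525
blue [0.61146508 0.06993006 0.099     ] 317.0
```

>>> {"name": "drive_tool", "arguments": {"motion": [[[-4,-2.7,0,0.08],[-8.5,-5.8,0,0.2],[-13,-8.9,0,0.3],[-17.5,-12,0,0.4],[-22,-15.1,0,0.5]]]}}

```text
clock: 10.2
ee_pos: [0.4952, -0.0355, 0.2205]
eef_rot: [-0.0, 0.69, 0.723, -0.0]
ft_force: [0.4, 0.8, -1.5]
grip_width: 0.0489
grip_force: 42.3
```

```bash
python3 go.py .4835 -.304 .21 159.4
```

```text
d [-26.76  -2.42   1.05] twist 0.406 yaw 2.7 q [-0.34 -0.21 -0.23  1.56 -0.    1.19] [ 0.4952 -0.0355  0.2205] 10.2
```

>>> {"name": "drive_tool", "arguments": {"motion": [[[-5,-0.4,0,0.1],[-10.5,-0.9,0,0.2],[-16,-1.4,0,0.3],[-21.5,-1.9,0,0.406],[-26.8,-2.4,1,0.406]]]}}

```text
clock: 10.82
ee_pos: [0.485, -0.3048, 0.2111]
eef_rot: [0.0, 0.822, 0.57, 0.0]
ft_force: [0.8, -0.3, -1.7]
grip_width: 0.0491
grip_force: 42.3
```

>>> {"name": "drive_tool", "arguments": {"motion": [[[0,0,3,0],[0,0,6,0],[0,0,9,0],[0,0,11,0],[0,0,11,0]]]}}

```text
clock: 11.45
ee_pos: [0.4843, -0.3019, 0.0995]
eef_rot: [-0.002, 0.821, 0.571, -0.0]
ft_force: [0.7, 0.1, -1.4]
grip_width: 0.0489
grip_force: 42.4
```

```bash
python3 go.py .4835 -.304 .0505 159.4;python3 - <<'E'
from m import *
c=read_camera("side"); cv2.imwrite("pics/s3.png",cv2.resize(c["image"][140:260,290:450],(800,600)))
E
```

```text
d [-0.23  0.01  4.9 ] twist 0.004 yaw -20.4 q [-0.79  0.04 -0.21  1.32 -0.    1.14] [ 0.4843 -0.3019  0.0995] 11.45
```

View pics/s3.png

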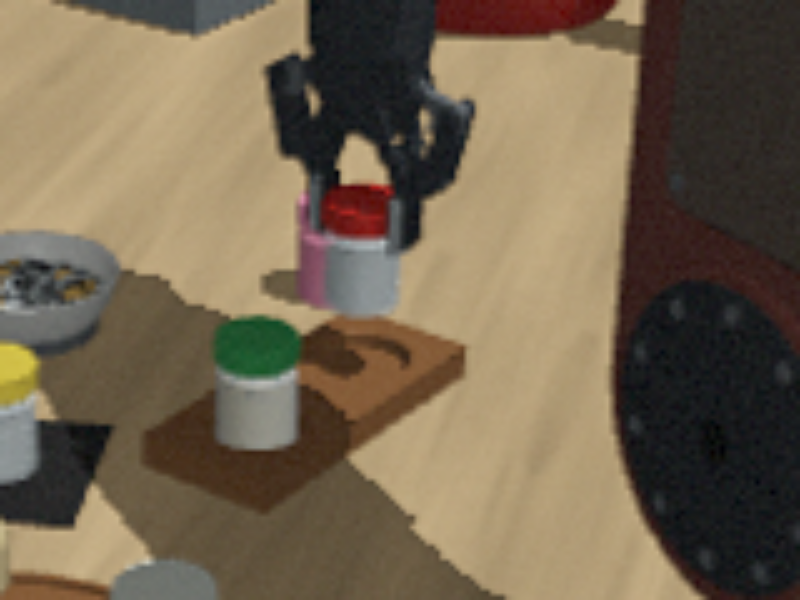

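The red jar hangs upright over the empty recess (crop 360,345).

>>> {"name": "drive_tool", "arguments": {"motion": [[[-0.2,0,2,0],[-0.2,0,4,0],[-0.2,0,4.5,0],[-0.2,0,4.5,0]]]}}

```text
clock: 12.0
ee_pos: [0.4842, -0.3044, 0.0557]
eef_rot: [-0.001, 0.821, 0.571, -0.0]
ft_force: [0.3, -0.1, -2.1]
grip_width: 0.0493
grip_force: 42.4
```

>>> {"name": "drive_tool", "arguments": {"motion": [[[0,0,0.15,0],[0,0,0.3,0],[0,0,0.4,0],[0,0,0.4,0]]]}}

```text
clock: 12.5
ee_pos: [0.4846, -0.3047, 0.0523]
eef_rot: [0.0, 0.821, 0.571, -0.0]
ft_force: [0.3, -0.8, -2.1]
grip_width: 0.0492
grip_force: 42.4
```

>>> {"name": "drive_tool", "arguments": {"motion": [[[0,0,0.1,0],[0,0,0.2,0],[0,0,0.2,0],[0,0,0.2,0]]]}}

```text
clock: 13.0
ee_pos: [0.4846, -0.3049, 0.051]
eef_rot: [0.0, 0.821, 0.571, -0.0]
ft_force: [-2.0, 2.2, 6.9]
grip_width: 0.0492
grip_force: 42.8
```

>>> {"name": "drive_tool", "arguments": {"motion": [[[0,0,0,0],[0,0,0,0],[0,0,0,0],[0,0,0,0],[0,0,0,0]]], "hand": 0}}

```text
clock: 13.62
ee_pos: [0.4845, -0.3048, 0.0502]
eef_rot: [-0.0, 0.821, 0.571, -0.0]
ft_force: [-0.0, 0.8, -0.3]
grip_width: 0.0856
grip_force: 0.0
```

>>> {"name": "drive_tool", "arguments": {"motion": [[[0,0,-3,0],[0,0,-8,0],[0,0,-12,0],[0,0,-12,0]]]}}

```text
clock: 14.12
ee_pos: [0.486, -0.3062, 0.1743]
eef_rot: [0.003, 0.821, 0.571, 0.001]
ft_force: [0.1, 0.4, -0.8]
grip_width: 0.0853
grip_force: 0.0
```

```bash
python3 go.py .665 -.1392 .16 159.4
```

```text
d [21.89 10.95  1.43] twist 0.004 yaw -20.4 q [-0.79  0.01 -0.1   1.45 -0.    1.14] [ 0.486  -0.3062  0.1743] 14.125
```

>>> {"name": "drive_tool", "arguments": {"motion": [[[5,2.5,0,0],[10.5,5.2,0,0],[16,8,0,0],[21.9,10.9,0,0],[21.9,10.9,0,0]]]}}

```text
clock: 14.75
ee_pos: [0.6644, -0.1338, 0.1677]
eef_rot: [-0.001, 0.82, 0.573, -0.001]
ft_force: [0.0, -1.2, 0.9]
grip_width: 0.0857
grip_force: 0.0
```

```bash
python3 go.py .665 -.1390 .0395 159.4
python3 - <<'E'
from m import *
c=read_camera("top");T=cv2.cvtColor(c["image"],cv2.COLOR_BGR2HSV).astype(int)
k=blob(c,((T[...,0]>=172)|(T[...,0]<=6))&(T[...,1]>150),(460,263),16);M=cv2.moments(k);g=(M["m10"]/M["m00"],M["m01"]/M["m00"]);print("red",g,ray(c,*g,.077),cv2.contourArea(k))
E
```

```text
d [-0.48  0.27 12.82] twist 0.008 yaw -20.1 q [-0.39  0.35  0.26  1.48  0.    1.53] [ 0.6644 -0.1338  0.1677] 14.75
red (461.50115901715344, 262.2554473806212) [ 0.48510608 -0.30545073  0.077     ] 359.5
```

>>> {"name": "drive_tool", "arguments": {"motion": [[[-0.4,0.2,4,0],[-0.4,0.2,8,0],[-0.4,0.2,12,0],[-0.4,0.2,12.7,0],[-0.4,0.2,12.7,0]]]}}

```text
clock: 15.42
ee_pos: [0.6632, -0.1426, 0.0439]
eef_rot: [0.0, 0.821, 0.57, -0.0]
ft_force: [-0.0, -0.4, 1.0]
grip_width: 0.0855
grip_force: 0.0
```

>>> {"name": "drive_tool", "arguments": {"motion": [[[0,0,0,0],[0,0,0,0],[0,0,0,0],[0,0,0,0],[0,0,0,0]]], "hand": 1}}

```text
clock: 16.05
ee_pos: [0.6644, -0.1423, 0.0452]
eef_rot: [0.001, 0.821, 0.571, 0.001]
ft_force: [-1.3, 0.4, 6.4]
grip_width: 0.0493
grip_force: 40.6
```

>>> {"name": "drive_tool", "arguments": {"motion": [[[0,0,-0.5,0],[0,0,-3,0],[0,0,-8,0],[0,0,-13,0],[0,0,-18,0]]]}}

```text
clock: 16.68
ee_pos: [0.6633, -0.1418, 0.2252]
eef_rot: [0.0, 0.821, 0.571, 0.0]
ft_force: [0.9, 0.4, -1.8]
grip_width: 0.0491
grip_force: 41.9
```

```bash
python3 go.py .510 .232 .22 32
```

```text
d [ 29.69 -27.39   0.51] twist -0.914 yaw -20.4 q [-0.4   0.35  0.37  1.59 -0.    1.52] [ 0.6633 -0.1418  0.2252] 16.675
```

>>> {"name": "drive_tool", "arguments": {"motion": [[[4,-3.7,0,-0.12],[8,-7.4,0,-0.27],[12,-11.1,0,-0.42],[16,-14.8,0,-0.57],[20,-18.5,0,-0.7]]]}}

```text
clock: 17.3
ee_pos: [0.5589, 0.1116, 0.2236]
eef_rot: [0.0, 0.574, 0.819, 0.0]
ft_force: [0.3, 1.0, -2.2]
grip_width: 0.0491
grip_force: 42.3
```

```bash
python3 go.py .5115 .2295 .22 32
```

```text
d [12.71 -0.43  0.36] twist -0.21 yaw 20.0 q [-0.03  0.01 -0.01  1.55  0.    1.19] [0.5589 0.1116 0.2236] 17.3
```

>>> {"name": "drive_tool", "arguments": {"motion": [[[6,-0.2,0,-0.12],[11,-0.4,0,-0.21],[12.7,-0.4,0,-0.21],[12.7,-0.4,0,-0.21],[12.7,-0.4,0,-0.21]]]}}

```text
clock: 17.92
ee_pos: [0.5137, 0.2273, 0.2233]
eef_rot: [0.0, 0.487, 0.873, -0.0]
ft_force: [0.3, 0.6, -2.1]
grip_width: 0.0493
grip_force: 42.3
```

>>> {"name": "drive_tool", "arguments": {"motion": [[[0,0,3,0],[0,0,6,0],[0,0,9.5,0],[0,0,12,0],[0,0,12,0]]]}}

```text
clock: 18.55
ee_pos: [0.5122, 0.2267, 0.1012]
eef_rot: [-0.001, 0.488, 0.873, -0.001]
ft_force: [-0.2, 1.1, -1.2]
grip_width: 0.049
grip_force: 42.3
```

```bash
python3 go.py .5115 .2295 .0765 32
python3 - <<'E'
from m import *
c=read_camera("side"); cv2.imwrite("pics/s4.png",cv2.resize(c["image"][210:330,210:370],(800,600)))
S=cv2.cvtColor(c["image"],cv2.COLOR_BGR2HSV).astype(int);k=blob(c,(S[...,0]>=20)&(S[...,0]<=32)&(S[...,1]>150),(291,270),30);print(cv2.boundingRect(k))
z=observe()["ee_pos"][2]-.042
print("red-bay cap pixel at this height",proj(c,[.510,.232,z+.065]),"base",proj(c,[.510,.232,z]))
E
```

```text
d [0.28 0.1  2.47] twist -0.007 yaw 31.6 q [ 0.18  0.01 -0.24  1.33 -0.    1.2 ] [0.5122 0.2267 0.1012] 18.55
(280, 270, 23, 19)
red-bay cap pixel at this height [290.22187009 277.45638808] base [291.45720057 301.39780377]
```

View pics/s4.png

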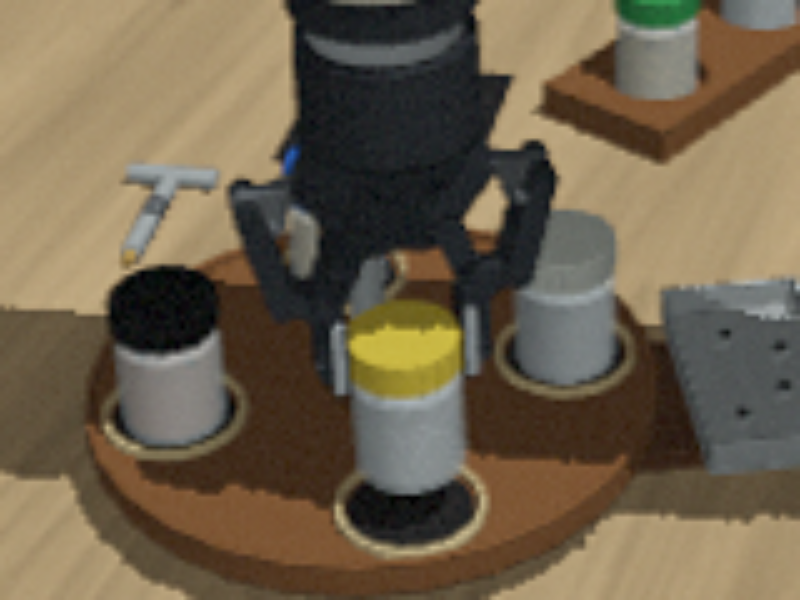

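The yellow jar hangs upright just above the empty bay ring (crop centre 411,505), and its axis is within a few pixels of the ring centre.

>>> {"name": "drive_tool", "arguments": {"motion": [[[0.3,0.1,0.8,0],[0.3,0.1,1.6,0],[0.3,0.1,2.1,0],[0.3,0.1,2.1,0]]]}}

```text
clock: 19.1
ee_pos: [0.5122, 0.2312, 0.0818]
eef_rot: [-0.0, 0.487, 0.874, -0.0]
ft_force: [0.4, 0.7, -2.4]
grip_width: 0.0487
grip_force: 42.3
```

>>> {"name": "drive_tool", "arguments": {"motion": [[[0,0,0.1,0],[0,0,0.2,0],[0,0,0.3,0],[0,0,0.3,0]]]}}

```text
clock: 19.6
ee_pos: [0.5125, 0.2313, 0.0792]
eef_rot: [0.0, 0.487, 0.874, -0.0]
ft_force: [0.7, -0.5, -2.7]
grip_width: 0.049
grip_force: 42.3
```

>>> {"name": "drive_tool", "arguments": {"motion": [[[-0.1,0.1,0.1,0],[-0.15,0.1,0.2,0],[-0.15,0.1,0.3,0],[-0.15,0.1,0.35,0],[-0.15,0.1,0.35,0]]]}}

```text
clock: 20.23
ee_pos: [0.5145, 0.2306, 0.0763]
eef_rot: [0.0, 0.487, 0.874, 0.0]
ft_force: [-1.0, -0.4, 1.8]
grip_width: 0.0488
grip_force: 42.7
```

Contact at the expected height, so I'll release and retreat.

>>> {"name": "drive_tool", "arguments": {"motion": [[[0,0,0,0],[0,0,0,0],[0,0,0,0],[0,0,0,0],[0,0,0,0]]], "hand": 0}}

```text
clock: 20.85
ee_pos: [0.5141, 0.2305, 0.0757]
eef_rot: [0.0, 0.487, 0.874, -0.0]
ft_force: [0.7, 0.5, 0.6]
grip_width: 0.0855
grip_force: 0.0
```

>>> {"name": "drive_tool", "arguments": {"motion": [[[0,0,-3,0],[0,0,-8,0],[0,0,-13,0],[-4,0,-14,0],[-9,0,-14,0]]]}}

```text
clock: 21.48
ee_pos: [0.5626, 0.1539, 0.2177]
eef_rot: [0.001, 0.486, 0.874, 0.001]
ft_force: [0.6, 0.4, 0.1]
grip_width: 0.0854
grip_force: 0.0
```

```bash
python3 go.py .5595 .1515 .22 32
python3 - <<'E'
from m import *
s=read_camera("side")
S=cv2.cvtColor(s["image"],cv2.COLOR_BGR2HSV).astype(int);k=blob(s,(S[...,0]>=20)&(S[...,0]<=32)&(S[...,1]>150),(291,280),30);print(cv2.boundingRect(k), "red was 279,280,24,20")
E
```

```text
d [-0.04 -0.39 -0.23] twist -0.002 yaw 31.9 q [0.04 0.05 0.01 1.53 0.   1.06] [0.5626 0.1539 0.2177] 21.475
(278, 279, 24, 20) red was 279,280,24,20
```

>>> {"name": "drive_tool", "arguments": {"motion": [[[0,-0.3,3,0],[0,-0.3,6,0],[0,-0.3,9,0],[0,-0.3,9.8,0],[0,-0.3,9.8,0]]]}}

```text
clock: 22.15
ee_pos: [0.5589, 0.1524, 0.118]
eef_rot: [-0.0, 0.487, 0.874, -0.0]
ft_force: [0.3, -0.1, 0.1]
grip_width: 0.0853
grip_force: 0.0
```

```bash
python3 go.py .5600 .1515 .118 32
```

```text
d [-0.14  0.05  0.  ] twist -0.004 yaw 31.7 q [ 0.04  0.05 -0.16  1.36 -0.    1.06] [0.5589 0.1524 0.118 ] 22.15
```

>>> {"name": "drive_tool", "arguments": {"motion": [[[-0.1,0,0,0],[-0.1,0,0,0],[-0.1,0,0,0],[-0.1,0,0,0],[-0.1,0,0,0]]], "hand": 1, "squeeze": 40}}

```text
clock: 22.78
ee_pos: [0.5607, 0.1519, 0.1192]
eef_rot: [0.001, 0.487, 0.874, 0.001]
ft_force: [2.9, 1.6, 5.5]
grip_width: 0.0431
grip_force: 43.3
```

>>> {"name": "drive_tool", "arguments": {"motion": [[[0,0,0,-0.04],[0,0,0,-0.12],[0,0,0,-0.2],[0,0,0,-0.28],[0,0,0,-0.34]]]}}

```text
clock: 23.4
ee_pos: [0.5606, 0.1519, 0.1192]
eef_rot: [0.001, 0.331, 0.944, 0.001]
ft_force: [2.0, 2.0, 6.0]
grip_width: 0.043
grip_force: 43.4
```

>>> {"name": "drive_tool", "arguments": {"motion": [[[0,0,0,-0.06],[0,0,0,-0.14],[0,0,0,-0.22],[0,0,0,-0.3],[0,0,0,-0.38]]]}}

```text
clock: 24.02
ee_pos: [0.5606, 0.1518, 0.1192]
eef_rot: [0.001, 0.147, 0.989, 0.001]
ft_force: [1.9, 0.2, 6.2]
grip_width: 0.0425
grip_force: 43.5
```

>>> {"name": "drive_tool", "arguments": {"motion": [[[0,0,0,-0.08],[0,0,0,-0.16],[0,0,0,-0.24],[0,0,0,-0.31],[0,0,0,-0.36]]]}}

```text
clock: 24.65
ee_pos: [0.5606, 0.1518, 0.1192]
eef_rot: [0.001, -0.032, 0.999, 0.0]
ft_force: [2.1, -0.2, 6.6]
grip_width: 0.0428
grip_force: 43.5
```

>>> {"name": "drive_tool", "arguments": {"motion": [[[0,0,0,-0.08],[0,0,0,-0.16],[0,0,0,-0.24],[0,0,0,-0.29],[0,0,0,-0.29]]]}}

```text
clock: 25.28
ee_pos: [0.5606, 0.1517, 0.1192]
eef_rot: [0.001, -0.176, 0.984, 0.0]
ft_force: [2.6, -0.1, 6.5]
grip_width: 0.0432
grip_force: 43.5
```

```bash
cat > look.py <<'E'
from m import *
import sys
c=read_camera("top");s=read_camera("side");A=np.array([.560,.1515]);F=np.radians(206.7)
cv2.imwrite(f"pics/{sys.argv[1]}.png",np.hstack([cv2.resize(c["image"][170:330,190:350],(400,400)),cv2.resize(s["image"][190:350,220:400],(400,400))]))
for n,I in(("top",c),("side",s)):
    H=cv2.cvtColor(I["image"],cv2.COLOR_BGR2HSV).astype(int)
    for col,a,b in(("yellow",20,32),("blue",105,125)):
        try:
            near=tuple(int(t) for t in proj(I,[*(A+.095*np.array([np.cos(F),np.sin(F)])*(1 if col=="yellow" else -1)),.1]))
            k=blob(I,(H[...,0]>=a)&(H[...,0]<=b)&(H[...,1]>150),near,18);M=cv2.moments(k)
            p=ray(I,M["m10"]/M["m00"],M["m01"]/M["m00"],.099); d=p[:2]-A
            print(n,col,cv2.contourArea(k),p,"r",np.hypot(*d),"ang-front",np.degrees(np.arctan2(d[1],d[0]))%360-206.7-(0 if col=="yellow" else -180),"lateral",d@[-np.sin(F),np.cos(F)])
        except Exception as e: print(n,col,e)
print(observe()["eef_rot"],observe()["joint_positions"])
E
python3 look.py e1
```

```text
top yellow 312.0 [0.47274572 0.11907843 0.099     ] r 0.0930831206360198 ang-front -6.3161573946964324 lateral -0.010240502604763752
top blue max() iterable argument is empty
side yellow 273.0 [0.47119843 0.12758271 0.099     ] r 0.09196605735236268 ang-front -11.625991615640032 lateral -0.01853320903080164
side blue 272.0 [0.64665603 0.19185377 0.099     ] r 0.0955912856580088 ang-front -1.7296609535344771 lateral 0.0028852980707348916
[ 1.36018395e-03 -1.75686138e-01  9.84445289e-01  6.18682885e-05] [ 3.90226917e-02  5.10022740e-02 -1.61888894e-01  1.35522747e+00
  4.95656024e-04 -3.14182382e-01]
```

View pics/e1.png

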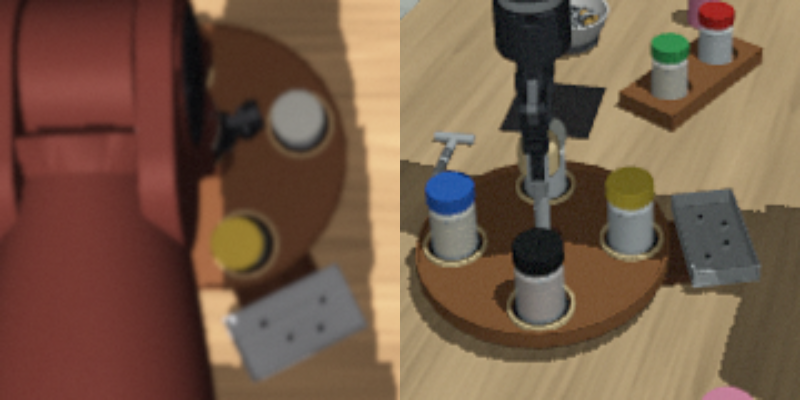

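The view shows yellow in its bay left of the tray line, still about 6° short of front (lateral −10 mm). The other jars are in place and red is upright in the rack. I'll turn 0.11 rad more.

>>> {"name": "drive_tool", "arguments": {"motion": [[[0,0,0,-0.05],[0,0,0,-0.1],[0,0,0,-0.11],[0,0,0,-0.11],[0,0,0,-0.11]]]}}

```text
clock: 26.0
ee_pos: [0.5606, 0.1517, 0.1192]
eef_rot: [0.001, -0.229, 0.973, -0.0]
ft_force: [2.6, 0.2, 6.4]
grip_width: 0.0432
grip_force: 43.5
```

```bash
python3 look.py e2
python3 - <<'E'
from m import *
c=read_camera("top");T=cv2.cvtColor(c["image"],cv2.COLOR_BGR2HSV).astype(int)
k=blob(c,(T[...,1]<60)&(T[...,2]>60),(312,300),40);r=cv2.minAreaRect(k);p=ray(c,*r[0],.03);d=p[:2]-[.560,.1515];print("tray",r,p,np.hypot(*d),np.degrees(np.arctan2(d[1],d[0]))%360)
E
```

```text
top yellow 324.5 [0.47659918 0.10991554 0.099     ] r 0.09319315400783232 ang-front -0.1987072828351586 lateral -0.0003232021877936711
top blue max() iterable argument is empty
side yellow 267.0 [0.47468258 0.11879136 0.099     ] r 0.09137241115777683 ang-front -5.724380790971281 lateral -0.009113773193509235
side blue 276.5 [0.64251581 0.20093486 0.099     ] r 0.09619077033756605 ang-front 4.225643722893295 lateral -0.007087774128769347
[ 1.39403552e-03 -2.29504660e-01  9.73306564e-01 -1.60104435e-05] [ 3.90164150e-02  5.09934319e-02 -1.61836856e-01  1.35522337e+00
  5.02109318e-04 -4.24120811e-01]
tray ((307.60003662109375, 298.7000427246094), (29.516096115112305, 51.42955780029297), 63.43495178222656) [0.39308621 0.06715619 0.03      ] 0.18701361971565292 206.8080916434635
```

View pics/e2.png

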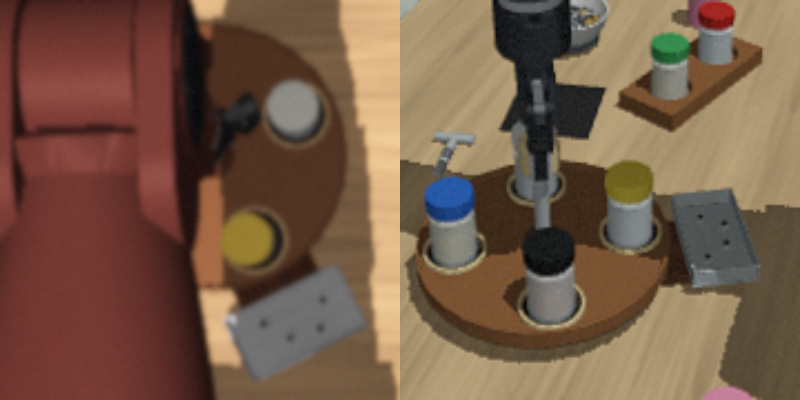

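The view shows yellow pointing squarely at the tray (lateral about 0 to −1 mm) with the knob held at 43 N. I'm handing in.

```bash
python3 -c "
from h import *
o=observe();print(o['qd'].round(4),o['grip_force'],o['clock']);print(hand_in())"
```

```text
[ 0.0002 -0.0009 -0.0001  0.0004 -0.0003 -0.0009] 43.51652920246124 26.15
the job is handed in; nothing more can be done
None
```

I swapped the jars, turned the yellow-capped jar to face the tray (measured within about 1 mm of the front line), and handed in at 26 s with the gripper still holding the knob at about 43 N; no verdict came back.

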